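# Re-aim the swivel vise on the pit table

### The job

On the race-car pit table, the swivel vise holding a damper has to be re-aimed: loosen its yellow clamp knob, swing the vise head by its white post until the pointer arm lines up with the orange mark (not the green one), then tighten the clamp knob fully again and let go.

Things in the scene. Friction and masses are not known exactly. Their poses are not given: they have to be found in the camera images.
- clamp (a joint): Angle of the yellow clamp knob (rad): 0 fully tight (hard stop, where it starts), 1.2 fully loose (hard stop); grows counter-clockwise seen from above. Stiff to turn (0.15 to 0.4 N m: grip it firmly), stays where left. When tight the head is clamped (dragging it takes over 10 N at its post); it is free above about 0.75.
- clamp_grip (a point): On the knob's vertical axis, 77 mm above the table: middle of an upright yellow wing 44 mm long, 14 mm thick, 34 mm tall (57 to 91 mm up). x axis along the wing, z up; turns with the knob. Pinch its thickness from above. It stands on the vise's base, 112 mm from the head's vertical swivel axis, on the side away from the marks.
- post (a point): Middle of the white upright round post (16 mm thick, 30 to 84 mm above the table, this point 62) on the blue vise head's pointer arm, 80 mm from the vertical swivel axis. x axis points level outward along the arm, z up. The arm ends 10 mm beyond. Unclamped the head swings with 2 to 4 N, 57 degrees either way from mid-marks, and stays. Jaws: 88 mm high, within 45 mm of the axis.
- orange_mark_top (a point): Centre of the top of the flat round orange mark (20 mm across, top 15 mm above the table) fixed on the round dark base (240 mm across, 12 mm thick), 106 mm from the swivel axis, just beyond the pointer arm's tip when lined up. A like green mark, not wanted, sits 80 degrees round the base; their sides vary.

How it is judged (in metres and radians):
On the way, in this order (a step that is already met when the one before it is completed fails the run):
1. the clamp knob is loosened while the pointer is still off the orange mark (value of joint clamp above 0.75 rad and (y of orange_mark_top in the frame of post above 0.019 m or y of orange_mark_top in the frame of post below -0.019 m)), for 0.1 s.
2. with the clamp loose, the head is swung until its pointer arm lines up with the orange mark (value of joint clamp above 0.6 rad and y of orange_mark_top in the frame of post between -0.019 and 0.019 m), for 0.2 s.
At the end, for the whole second after the job is handed in: The clamp knob is tight (within 0.2 rad of its tight stop) and the line of the pointer arm passes within 19 mm (about 10 degrees) of the centre of the orange mark (value of joint clamp below 0.2 rad and y of orange_mark_top in the frame of post between -0.019 and 0.019 m); the robot touches nothing.
It also fails if it takes over 58 s, if anything falls off the work surface, if the arm or the gripper's body presses on something with over 40 N, if the wrist force passes 120 N, or if a joint passes its speed limit or range.

### The arm

A 6-joint arm with a two-finger parallel gripper is mounted at the origin on the work surface. World frame = base frame: x ahead of the robot, y to its left, z up, the work surface at z = 0. Lengths are in m, angles in degrees, forces in N, time in s.
With the tool pointing down it reaches from about 0.25 to 0.725 m from the base axis. Payload 9.7 kg.
Tool frame: the origin (TCP) lies at the very end of the fingers, on their centre line; the grasp point (between the pads) lies 19 mm behind it; y points along the fingers, x is the direction in which the jaws open and shut, and the axes are right-handed (so a half turn about y gives the same grasp; the last joint's range is limited). The gripper opens to 85 mm and grips with 20 to 120 N. Pads are 22 mm wide; open, the fingers measure 114 mm over their backs; the gripper's body (76 mm by 85 mm) begins 54 mm behind the grasp point. The pads swing forward as they close: fully open they stand 13 mm farther back than shut.
Start: joints at [-75.459, 4.979, 10.078, 95.1, 0, 90], TCP at [0.138, -0.532, 0.231] pointing down, gripper open.
Joint ranges: [-179.16, 179.16], [-48.56, 103.87], [-65.8, 70.77], [-126.05, 130.52], [-82.76, 87.17], [-180, 180]. Speed limits (degrees/s): [127.2, 127.2, 147.25, 180, 180, 180].

### API

Orientations are given as [roll, pitch, yaw] about the fixed x, y, z axes, in that order (R = Rz(yaw) Ry(pitch) Rx(roll)).
In Python, from workcell import bot gives the robot as it stands.
- The arm moves only by the shell command python3 -m jog 'ROWS' [FORCE]. ROWS is JSON, a list of rows, each a list of 7 numbers: the closure, from 0 (fully open) to 1 (shut), then the shift along the world's x, y, z in units of 25 mm (1.0 is 25 mm), then the turn, a rotation vector about the world's x, y, z in units of 5 degrees (1.0 is 5 degrees). A call has 1 to 5 rows; each row is the pose to reach, as a shift and turn from the pose commanded when the call began; what a row does not reach only later rows make up. A row lasts 1/10 s, in which the tool goes at most 50 mm and 8.59 degrees, less where a joint would pass 70% of its speed; a pose out of reach is approached as far as the arm can. A call with a gripper value outside its range is refused whole. The fingers move at their own pace and stop on an object; FORCE is the grip in N (left out, the last holds). Time passes only in rows, so rows that repeat a pose let the fingers close. It gives the time, the measured TCP pose, the force and the opening at its end, in the units of the state.
- bot.get_obs(): the state, without advancing time (a new reading comes with each control period).
- bot.camera(name): name is "scene" or "top"; returns (picture, depth): 480x640x3 uint8, red, green, blue; 480x640 float32, m along the optical axis (not along the pixel's ray), 0 where there is no reading.
- bot.camera_model(name): a dict with "fx", "fy", "cx", "cy" (pixels), "rvec" (rotation vector, rad) and "tvec" (3), from world to camera coordinates, as OpenCV has them. Camera axes: x right, y down, z forward; pixel columns grow to the right and rows downward; lengths in m; the calibration is good to about 2 mm. A picture is of the moment at which its call begins. camera_model takes no time and is no camera call.
- bot.job_done(): hands the job in, once; it reports no verdict.
Trained networks look in the newest picture that a camera, given by its name, has taken for a name from the list of things; names that differ only in an ending like _2 or _b are one class to them, and where a whole thing is asked for, a point or a joint stands for the part that bears it (a point fixed in the world has none). Each returns a list of dicts, best first, with "conf" (0 to 1); they miss things now and then, are a little off and sometimes report something else, mostly with a low value. They report only what shows in the picture. A call takes as long as a camera call.
- bot.regions_of(camera, label): "pixels" (480x640 bool, what is visible of it) and "point" ([row, column] in pixels, amid what is visible of it).
The state is a dict: "time": time; "q": joint angles; "qd": joint speeds; "joint_efforts": joint torques, N m; "ee_pos": TCP position; "tcp_rot": TCP orientation; "wrist_force": force on the tool from outside, world axes, zero at the start; "torque": the same for the moment, N m; "opening": finger opening in m.
Only numpy, scipy, OpenCV 4.12 (cv2) and the standard library are available. Lean on these libraries where they do the work, as an engineer would, in place of code of your own. Each camera call takes 0.05 s, during which the arm holds its last target. There are 200 camera calls.

## Working session

There is one attempt and no reset: what is moved stays moved. The work goes in short steps, Python scripts to look and compute and a shell command to move; the robot and the scene stay as the last step left them, time stands still between calls to the robot, and variables do not carry over. Pictures are saved under pics/ and viewed, about 8 in all and at most 12, crops included, and the job is handed in when it is done.

```bash
ls; mkdir -p pics
cat > h.py <<'E'
import numpy as np, cv2
from workcell import bot
def cam(n):
    m=bot.camera_model(n); R=cv2.Rodrigues(np.array(m["rvec"],float))[0]; return m,R,np.array(m["tvec"],float).ravel()
def ray(n,u,v,z):
    "world point at height z on pixel (col u,row v)"
    m,R,t=cam(n); d=R.T@np.array([(u-m["cx"])/m["fx"],(v-m["cy"])/m["fy"],1]); c=-R.T@t
    return c+d*(z-c[2])/d[2]
def cloud(n,dep,mask):
    m,R,t=cam(n); r,c=np.nonzero(mask&(dep>0)); z=dep[r,c]
    P=np.c_[(c-m["cx"])/m["fx"]*z,(r-m["cy"])/m["fy"]*z,z]; return (P-t)@R
def save(n,img): cv2.imwrite(f"pics/{n}.png",img[...,::-1])
E
python3 - <<'E'
from h import *
for n in("top","scene"):
    im,d=bot.camera(n); save(n+"0",im); np.save(n+"0.npy",d)
    for l in("clamp","clamp_grip","post","orange_mark_top"):
        for r in bot.regions_of(n,l)[:2]:
            P=cloud(n,d,r["pixels"]); print(n,l,round(r["conf"],2),r["point"],r["pixels"].sum(),np.median(P,0).round(3) if len(P) else None,P[:,2].max().round(3) if len(P) else None)
o=bot.get_obs(); print(o)
E
```

```text
pics
top clamp 0.59 [191.5, 370.7] 833 [ 0.67  -0.048  0.061] 0.094
top clamp_grip 0.71 [193.2, 370.6] 800 [ 0.669 -0.048  0.071] 0.094
top post 0.9 [280.8, 343.8] 6742 [ 0.555 -0.019  0.048] 0.091
top orange_mark_top 0.57 [326.3, 284.1] 136 [0.5   0.062 0.016] 0.018
scene clamp 0.69 [312.5, 269.4] 987 [ 0.682 -0.048  0.073] 0.093
scene clamp_grip 0.72 [313.8, 265.9] 986 [ 0.682 -0.048  0.072] 0.093
scene post 0.74 [266.3, 282.9] 5175 [ 0.587 -0.021  0.058] 0.092
scene orange_mark_top 0.52 [245.5, 333.8] 89 [0.501 0.062 0.015] 0.017
{'time': 0.5, 'q': array([-7.54605566e+01,  4.98159714e+00,  1.00772933e+01,  9.51013522e+01,
        2.66282111e-03,  8.99991661e+01]), 'qd': array([-0.0466069 , -0.1160204 , -0.12607301, -0.06974893,  0.02140012,
       -0.0877704 ]), 'joint_efforts': array([ 1.25838593e-03, -5.19645667e+01,  4.64546371e+01,  1.68169889e-03,
        7.90652075e-05, -7.08050280e-06]), 'ee_pos': array([ 0.13808347, -0.53236409,  0.23125   ]), 'tcp_rot': array([-8.99973371e+01,  5.65598551e-03, -7.54597228e+01]), 'wrist_force': array([-0.56665156, -0.37646654,  0.03838432]), 'torque': array([ 0.00727386, -0.00594148,  0.00707112]), 'opening': 0.0853529667693062}
```

View pics/top0.png

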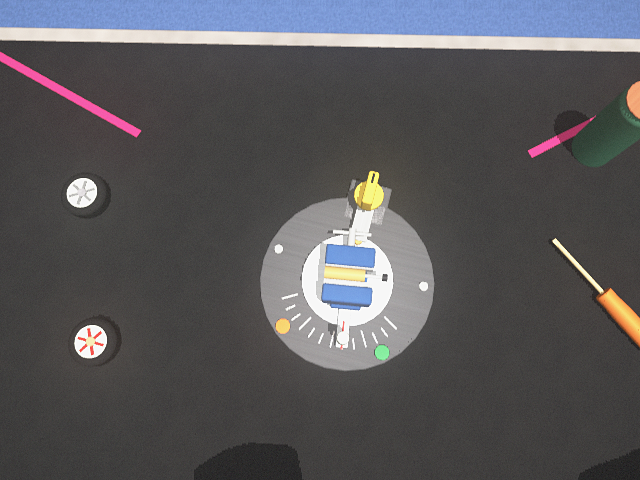

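View pics/scene0.png

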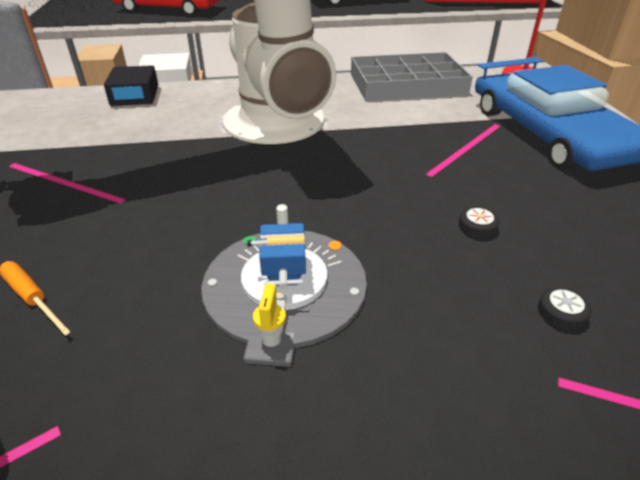

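Run:
```python
from h import *
im=cv2.imread("pics/top0.png"); d=np.load("top0.npy"); hsv=cv2.cvtColor(im,cv2.COLOR_BGR2HSV)
yel=cv2.inRange(hsv,(22,120,90),(35,255,255))>0
P=cloud("top",d,yel); P=P[(P[:,2]>.085)&(abs(P[:,0]-.67)<.06)&(abs(P[:,1]+.048)<.06)]
c,s,a=cv2.minAreaRect((P[:,:2]*1000).astype(np.float32)); print("wing",len(P),P.mean(0),c,s,a)
P2=P[:,:2]-P[:,:2].mean(0); v=np.linalg.svd(P2,full_matrices=False)[2][0]; print("wing dir",np.degrees(np.arctan2(v[1],v[0])))
wh=cv2.inRange(hsv,(0,0,190),(180,50,255))>0
Q=cloud("top",d,wh); rc=np.argwhere(wh&(d>0)); k=(Q[:,2]>.075)&(Q[:,2]<.095)&(np.hypot(Q[:,0]-.56,Q[:,1]+.02)<.13)
print("white",k.sum(),Q[k].mean(0),Q[k].min(0),Q[k].max(0),rc[k].mean(0))
```

```text
wing 250 [ 0.67281187 -0.04842689  0.09086528] (671.7001342773438, -48.13793182373047) (13.920278549194336, 43.59085464477539) 76.72380828857422
wing dir 166.41270331144273
white 622 [ 0.54391784 -0.02488215  0.08306261] [ 0.47617148 -0.06998042  0.07672125] [0.59904931 0.00904195 0.08732375] [287.40032154 350.45498392]
```

The two views agree. The post is at about (342,338) in the top view, with the orange mark at (283,326) to its left (+y) and the green one at (382,352). The yellow wing is at (372,190). Next I'll compute the geometry.

Run:
```python
from h import *
post=ray("top",342.5,337,.084); o=np.array([.5005,.062]); g=ray("top",382,352,.015)[:2]
k=np.array([.6717,-.0483]); b=ray("top",347.5,284,.012)[:2]
print("post",post,"green",g,"base",b)
from scipy.optimize import least_squares
f=lambda c:[np.hypot(*(c-k))-.112,np.hypot(*(c-o))-.106,np.hypot(*(c-g))-.106,np.hypot(*(c-post[:2]))-.08]
r=least_squares(f,b); c=r.x; print("axis",c,r.fun)
for n,p in(("post",post),("o",o),("g",g),("k",k)): print(n,np.degrees(np.arctan2(*(p[:2]-c)[::-1])))
print("target post",c+.08*(o-c)/np.hypot(*(o-c)))
```

```text
post [ 0.48326902 -0.01593295  0.084     ] green [ 0.46798404 -0.06995537] base [ 0.55782432 -0.02331864]
axis [ 0.56291399 -0.02337022] [-3.94041943e-04 -2.47551928e-04 -2.55631972e-04 -8.53192507e-06]
post 174.66517905763695
o 126.17046104351536
g -153.86134138102076
k -12.907236211198962
target post [0.51569883 0.04121096]
```

```bash
python3 -m jog '[[0.3,2,0,0,0,0,-1],[0.3,4,1,0,0,0,-2],[0.3,6,3,0,0,0,-3],[0.3,8,4,0,0,0,-4],[0.3,10,5,0,0,0,-5.6]]' 90
```

```text
time: 1.0
ee_pos: [0.3549, -0.4248, 0.2317]
tcp_rot: [-90.0, -0.0, -103.4]
wrist_force: [0.3, -0.3, -0.2]
opening: 0.0599
```

```bash
python3 -m jog '[[0.3,1,1.5,0,0,0,0],[0.3,2.2,2.8,0,0,0,0],[0.3,3.4,4.2,0,0,0,0],[0.3,4.6,5.8,0,0,0,0],[0.3,5.8,7.2,0,0,0,0]]'; python3 -m jog '[[0.3,1.2,1.4,0,0,0,0],[0.3,2.4,2.8,0,0,0,0],[0.3,3.6,4.3,0,0,0,0],[0.3,5,6,0,0,0,0],[0.3,5,6,0,0,0,0]]'
```

```text
time: 1.5
ee_pos: [0.4995, -0.2443, 0.2315]
tcp_rot: [-90.0, -0.0, -103.1]
wrist_force: [0.3, -1.1, 0.2]
opening: 0.0598
time: 2.0
ee_pos: [0.6218, -0.1138, 0.23]
tcp_rot: [-90.1, 0.9, -100.7]
wrist_force: [-1.0, 0.4, 0.9]
opening: 0.0599
```

```bash
python3 -m jog '[[0.3,0,0,0,0,0,0],[0.3,0,0,0,0,0,0],[0.3,0,0,0,0,0,0]]'
```

```text
time: 2.3
ee_pos: [0.6189, -0.1176, 0.2317]
tcp_rot: [-90.0, 0.9, -101.1]
wrist_force: [0.1, 0.0, -0.3]
opening: 0.0598
```

```bash
python3 -m jog '[[0.3,0.7,0.9,0,0,0,-0.2],[0.3,1.4,1.8,0,0,0,-0.4],[0.3,2.1,2.8,0,0,0,-0.5],[0.3,2.1,2.8,0,0,0,-0.5],[0.3,2.1,2.8,0,0,0,-0.5]]'; python3 -c "
from h import *
o=bot.get_obs();print(o['q'].round(1))
from scipy.spatial.transform import Rotation as R
print(R.from_euler('xyz',o['tcp_rot'],degrees=True).as_matrix().round(3))"
```

```text
time: 2.8
ee_pos: [0.6651, -0.0898, 0.2313]
tcp_rot: [-90.1, 2.8, -98.8]
wrist_force: [0.5, 0.7, 0.6]
opening: 0.0599
[ -8.9  23.   31.7  98.7   2.8 179.9]
[[-0.153  0.006  0.988]
 [-0.987  0.048 -0.153]
 [-0.048 -0.999 -0.002]]
```

q6 has hit its limit, so I'll turn the tool half round and use the equivalent grasp.

```bash
for i in 1 2 3 4; do python3 -m jog '[[0.3,0,0,0,0,0,1.6],[0.3,0,0,0,0,0,3.2],[0.3,0,0,0,0,0,4.8],[0.3,0,0,0,0,0,6.4],[0.3,0,0,0,0,0,8]]'; done
```

```text
time: 3.3
ee_pos: [0.6645, -0.0904, 0.2319]
tcp_rot: [-90.1, 2.7, -58.5]
wrist_force: [0.1, -1.0, -0.3]
opening: 0.0598
time: 3.8
ee_pos: [0.6646, -0.0903, 0.2319]
tcp_rot: [-90.1, 2.7, -18.5]
wrist_force: [0.0, -0.5, 0.6]
opening: 0.0595
time: 4.3
ee_pos: [0.6646, -0.0903, 0.2319]
tcp_rot: [-90.1, 2.8, 21.5]
wrist_force: [-0.6, 0.4, -0.1]
opening: 0.0597
time: 4.8
ee_pos: [0.6645, -0.0903, 0.2319]
tcp_rot: [-90.1, 2.8, 61.5]
wrist_force: [-0.9, 0.5, 0.2]
opening: 0.0597
```

```bash
python3 -m jog '[[0.3,0.1,0.6,0,0.2,-0.1,1],[0.3,0.2,1.2,-1,0.4,-0.2,2],[0.3,0.3,1.7,-2,0.52,-0.2,3],[0.3,0.3,1.7,-3,0.52,-0.2,3],[0.3,0.3,1.7,-4,0.52,-0.2,3]]';python3 -m jog '[[0.3,0,0,0,0,0,0],[0.3,0,0,0,0,0,0]]'
python3 - <<'E'
from h import *
im,d=bot.camera("scene"); save("s1",cv2.resize(im[180:420,130:450],(800,600)))
E
```

```text
time: 5.3
ee_pos: [0.672, -0.0475, 0.1309]
tcp_rot: [-90.1, 0.0, 76.2]
wrist_force: [-0.1, 0.4, 0.3]
opening: 0.0597
time: 5.5
ee_pos: [0.6723, -0.0476, 0.1322]
tcp_rot: [-90.1, 0.0, 76.2]
wrist_force: [-0.9, 0.6, 1.2]
opening: 0.0596
```

View pics/s1.png

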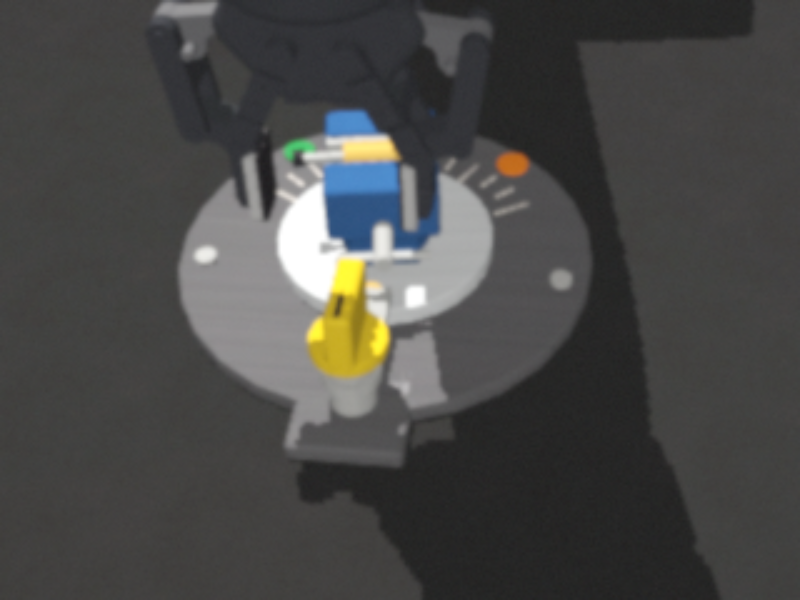

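The fingers, at about (255,185) and (415,190) in the crop, straddle the wing at (347,310), so I'll go down and grip.

```bash
python3 -m jog '[[0.3,0,0,-1,0,0,0],[0.3,0,0,-2,0,0,0],[0.3,0,0,-2.7,0,0,0],[0.3,0,0,-2.7,0,0,0],[0.9,0,0,-2.7,0,0,0]]' 100; python3 -m jog '[[1,0,0,0,0,0,0],[1,0,0,0,0,0,0],[1,0,0,0,0,0,0],[1,0,0,0,0,0,0],[1,0,0,0,0,0,0]]'
```

```text
time: 6.05
ee_pos: [0.6734, -0.0474, 0.0657]
tcp_rot: [-90.2, -0.0, 76.2]
wrist_force: [0.5, -0.4, -0.1]
opening: 0.0464
time: 6.55
ee_pos: [0.6734, -0.0485, 0.066]
tcp_rot: [-90.2, 0.1, 76.2]
wrist_force: [-3.1, -5.3, 7.1]
opening: 0.0123
```

```bash
for i in 1 2 ; do python3 -m jog '[[1,0,0,0,0,0,1.2],[1,0,0,0,0,0,2.4],[1,0,0,0,0,0,3.6],[1,0,0,0,0,0,4.8],[1,0,0,0,0,0,6]]'; done;  python3 -m jog '[[1,0,0,0,0,0,0.5],[1,0,0,0,0,0,0.5],[1,0,0,0,0,0,0.5]]'
```

```text
time: 7.05
ee_pos: [0.6733, -0.0481, 0.066]
tcp_rot: [-90.2, 0.1, 106.4]
wrist_force: [-3.2, -4.4, 8.0]
opening: 0.0126
time: 7.55
ee_pos: [0.6731, -0.0479, 0.066]
tcp_rot: [-90.1, 0.1, 136.4]
wrist_force: [-4.4, -2.7, 8.1]
opening: 0.0124
time: 7.85
ee_pos: [0.673, -0.0478, 0.066]
tcp_rot: [-90.1, 0.1, 138.7]
wrist_force: [-3.3, -2.5, 8.4]
opening: 0.0121
```

```bash
python3 -m jog '[[0.5,0,0,0,0,0,0],[0.5,0,0,0,0,0,0],[0.5,0,0,0,0,0,0],[0.5,0,0,1,0,0,0],[0.5,0,0,2,0,0,0]]' 40; python3 -m jog '[[0.5,0,0,1,0,0,0],[0.5,0,0,2,0,0,0],[0.5,0,0,3,0,0,0],[0.5,-1,0,3.6,0,0,-1.6],[0.5,-2,0,3.6,0,0,-3.2]]'; python3 -m jog '[[0.5,-1.2,0.3,0,0,0,-1.6],[0.5,-2.4,0.6,0,0,0,-3.2],[0.5,-3.6,0.9,0,0,0,-4.8],[0.5,-4.8,1.2,0,0,0,-6.4],[0.5,-5.6,1.3,0,0,0,-7.7]]'
python3 - <<'E'
from h import *
im,d=bot.camera("top"); save("t1",cv2.resize(im[140:400,200:500],(800,600)));im,d=bot.camera("scene"); save("s2",cv2.resize(im[180:420,130:450],(800,600)))
E
```

```text
time: 8.35
ee_pos: [0.6723, -0.047, 0.1135]
tcp_rot: [-90.0, -0.1, 138.7]
wrist_force: [0.2, 0.8, 0.3]
opening: 0.0425
time: 8.85
ee_pos: [0.6233, -0.0471, 0.2058]
tcp_rot: [-90.2, 0.1, 122.4]
wrist_force: [0.6, -0.6, 0.4]
opening: 0.0425
time: 9.35
ee_pos: [0.4812, -0.0141, 0.2041]
tcp_rot: [-90.1, -0.0, 83.9]
wrist_force: [0.9, 0.3, 1.0]
opening: 0.0427
```

View pics/s2.png

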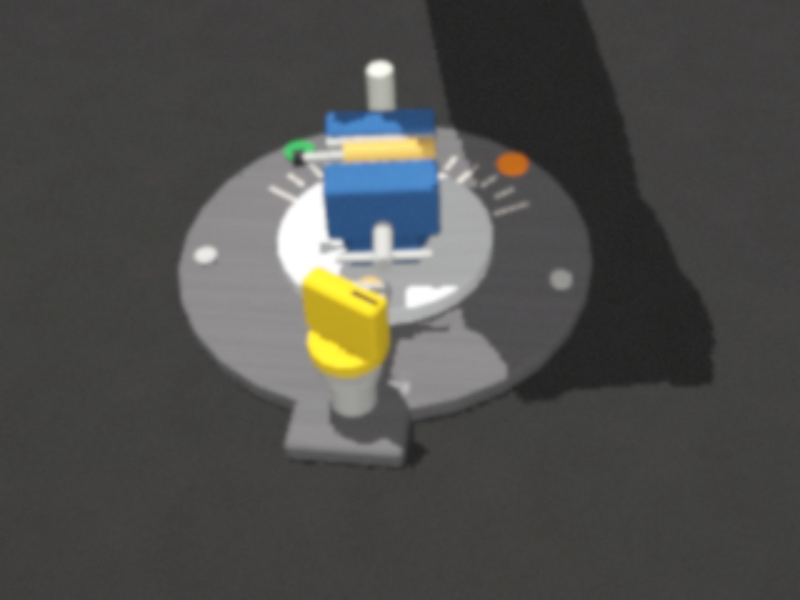

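The knob wing in the crop is turned about 60° and the post is untouched at (380,85). The tool is above the post, so I'll go down and grip it.

```bash
python3 -m jog '[[0.5,0.1,-0.1,-1.5,0,0,0],[0.5,0.1,-0.1,-3,0,0,0],[0.5,0.1,-0.1,-4.5,0,0,0],[0.5,0.1,-0.1,-5.6,0,0,0],[0.5,0.1,-0.1,-6.3,0,0,0]]' 40;  python3 -m jog '[[0.5,0,0,0,0,0,0],[1,0,0,0,0,0,0],[1,0,0,0,0,0,0],[1,0,0,0,0,0,0],[1,0,0,0,0,0,0]]'
python3 - <<'E'
import numpy as np
c=np.array([.5629,-.0234]);
for a in (174.7,165,155,145,135,126.2): print(a,((c+.08*np.array([np.cos(np.radians(a)),np.sin(np.radians(a))])-[.4833,-.0159])/.025).round(2),(a-174.7)/5)
E
```

```text
time: 9.95
ee_pos: [0.4848, -0.0172, 0.0437]
tcp_rot: [-89.9, -0.0, 84.3]
wrist_force: [-0.3, -0.1, -0.2]
opening: 0.0425
time: 10.45
ee_pos: [0.4863, -0.0171, 0.0477]
tcp_rot: [-90.2, -0.0, 84.2]
wrist_force: [-1.6, 0.6, 5.9]
opening: 0.0144
174.7 [-0. -0.] 0.0
165 [0.09 0.53] -1.9399999999999977
155 [0.28 1.05] -3.9399999999999977
145 [0.56 1.54] -5.939999999999998
135 [0.92 1.96] -7.939999999999998
126.2 [1.29 2.28] -9.699999999999998
```

```bash
python3 -m jog '[[1,0.04,0.27,0,0,0,-1],[1,0.09,0.53,0,0,0,-1.94],[1,0.18,0.79,0,0,0,-2.94],[1,0.28,1.05,0,0,0,-3.94],[1,0.42,1.3,0,0,0,-4.94]]' ; python3 -m jog '[[1,0.14,0.24,0,0,0,-1],[1,0.32,0.45,0,0,0,-2],[1,0.5,0.66,0,0,0,-3],[1,0.69,0.83,0,0,0,-3.9],[1,0.87,0.98,0,0,0,-4.76]]'; python3 -m jog '[[1,0,0,0,0,0,0],[1,0,0,0,0,0,0],[1,0,0,0,0,0,0]]'
```

```text
time: 10.95
ee_pos: [0.496, 0.0155, 0.0477]
tcp_rot: [-90.1, -0.0, 59.3]
wrist_force: [-4.6, -0.3, 9.0]
opening: 0.0148
time: 11.45
ee_pos: [0.5177, 0.04, 0.0477]
tcp_rot: [-90.1, -0.0, 35.5]
wrist_force: [-4.2, -2.1, 9.2]
opening: 0.0145
time: 11.75
ee_pos: [0.518, 0.0402, 0.0477]
tcp_rot: [-90.1, -0.1, 35.7]
wrist_force: [-4.0, 2.8, 8.2]
opening: 0.0148
```

```bash
python3 -m jog '[[0.5,0,0,0,0,0,0],[0.5,0,0,0,0,0,0],[0.5,0,0,0,0,0,0],[0.5,0,0,1,0,0,0],[0.5,0,0,2,0,0,0]]' 100; python3 -m jog '[[0.5,0,0,1.5,0,0,0],[0.5,0,0,3,0,0,1.5],[0.5,1,-0.6,4.2,0,0,3],[0.5,2,-1.2,4.2,0,0,4.5],[0.5,3,-1.8,4.2,0,0,6]]'; python3 -m jog '[[0.5,1,-0.6,0,0,0,1.6],[0.5,2,-1.2,0,0,0,3.2],[0.5,3,-1.7,0,0,0,4.8],[0.5,3.2,-1.7,0,0,0,6.4],[0.5,3.2,-1.7,0,0,0,8]]'
python3 - <<'E'
from h import *
im,d=bot.camera("top"); save("t2",cv2.resize(im[140:400,200:500],(800,600)));im,d=bot.camera("scene"); save("s3",cv2.resize(im[180:420,130:450],(800,600)))
E
```

```text
time: 12.25
ee_pos: [0.5169, 0.0397, 0.0961]
tcp_rot: [-90.0, 0.1, 35.7]
wrist_force: [1.5, 0.3, 0.9]
opening: 0.0426
time: 12.75
ee_pos: [0.5939, -0.0057, 0.2026]
tcp_rot: [-90.2, -0.1, 66.0]
wrist_force: [-0.1, -0.2, 0.3]
opening: 0.0427
time: 13.25
ee_pos: [0.6734, -0.0483, 0.1999]
tcp_rot: [-90.0, -0.0, 106.0]
wrist_force: [0.7, 0.1, 1.0]
opening: 0.0426
```

View pics/s3.png

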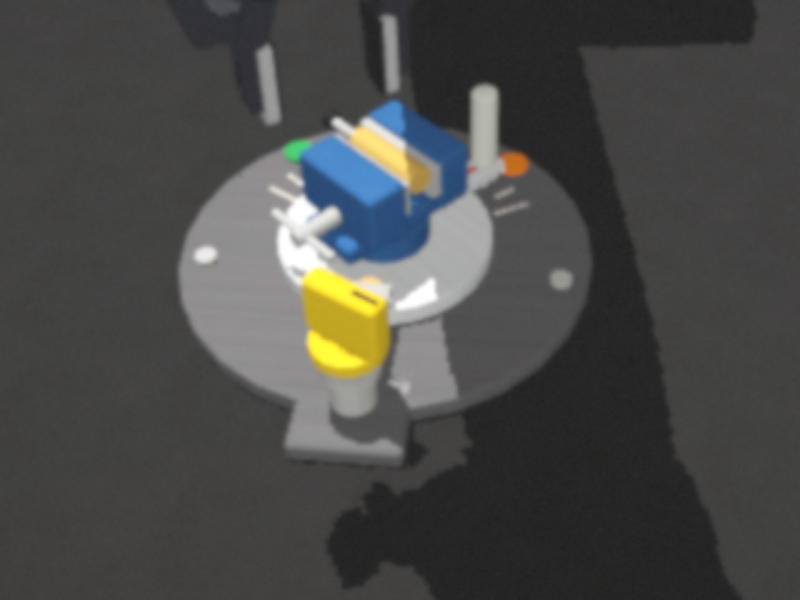

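The pointer arm at (485,175) now ends at the orange mark (513,163), and the knob is still loose. Now I'll grip it again.

```bash
python3 -m jog '[[0.5,0,0,0,0,0,1.6],[0.5,0,0,0,0,0,3.2],[0.5,0,0,-1,0,0,4.8],[0.5,0,0,-2,0,0,6.5],[0.5,0,0,-2.5,0,0,6.5]]'; python3 -m jog '[[0.5,0,0,-1,0,0,0],[0.5,0,0,-2,0,0,0],[0.5,0,0,-2.8,0,0,0],[0.5,0,0,-2.8,0,0,0],[0.9,0,0,-2.8,0,0,0]]' 100; python3 -m jog '[[1,0,0,0,0,0,0],[1,0,0,0,0,0,0],[1,0,0,0,0,0,0],[1,0,0,0,0,0,0],[1,0,0,0,0,0,0]]'
```

```text
time: 13.85
ee_pos: [0.6716, -0.0475, 0.1365]
tcp_rot: [-90.0, -0.1, 138.1]
wrist_force: [-0.0, 0.0, -0.4]
opening: 0.0425
time: 14.35
ee_pos: [0.6726, -0.0476, 0.0696]
tcp_rot: [-90.1, -0.0, 138.0]
wrist_force: [0.5, -0.2, -0.4]
opening: 0.0296
time: 14.85
ee_pos: [0.6734, -0.0477, 0.071]
tcp_rot: [-90.2, 0.1, 138.2]
wrist_force: [-0.5, 0.4, 5.9]
opening: 0.0117
```

```bash
for i in 1 2 ; do python3 -m jog '[[1,0,0,0,0,0,-1.2],[1,0,0,0,0,0,-2.4],[1,0,0,0,0,0,-3.6],[1,0,0,0,0,0,-4.8],[1,0,0,0,0,0,-6]]'; done;  python3 -m jog '[[1,0,0,0,0,0,-0.3],[1,0,0,0,0,0,-0.6],[1,0,0,0,0,0,-0.6]]'; python3 -c "
from h import *
print(bot.get_obs()['torque'])"
```

```text
time: 15.35
ee_pos: [0.6737, -0.0482, 0.071]
tcp_rot: [-90.3, 0.1, 107.9]
wrist_force: [-0.3, -2.9, 5.5]
opening: 0.012
time: 15.85
ee_pos: [0.6737, -0.0488, 0.071]
tcp_rot: [-90.3, 0.1, 77.9]
wrist_force: [0.5, -5.8, 5.4]
opening: 0.0114
time: 16.15
ee_pos: [0.6737, -0.0487, 0.0711]
tcp_rot: [-90.3, 0.1, 75.1]
wrist_force: [-0.4, -4.6, 4.6]
opening: 0.0117
[-1.06736682 -0.04965372  0.79222546]
```

Torque about z rose to 0.79 N m, so the knob is at its stop. Next I'll release, lift, back away and check.

```bash
python3 -m jog '[[0.4,0,0,0,0,0,0],[0.4,0,0,0,0,0,0],[0.4,0,0,0,0,0,0],[0.4,0,0,1,0,0,0],[0.4,0,0,2,0,0,0]]'; python3 -m jog '[[0.4,0,0,1.2,0,0,0],[0.4,0,0,2.4,0,0,0],[0.4,0,-1,3.6,0,0,0],[0.4,-0.5,-2.5,4,0,0,0],[0.4,-1,-4,4,0,0,0]]'; python3 -m jog '[[0.4,-1,-1.5,0,0,0,0],[0.4,-2,-3,0,0,0,0],[0.4,-3,-4.5,0,0,0,0],[0.4,-3,-4.5,0,0,0,0],[0.4,-3,-4.5,0,0,0,0]]'
python3 - <<'E'
from h import *
im,d=bot.camera("top"); save("t3",cv2.resize(im[140:400,200:500],(800,600)))
hsv=cv2.cvtColor(im,cv2.COLOR_RGB2HSV)
P=cloud("top",d,cv2.inRange(hsv,(22,120,90),(35,255,255))>0); P=P[(P[:,2]>.085)&(abs(P[:,0]-.67)<.06)&(abs(P[:,1]+.048)<.06)]
P2=P[:,:2]-P[:,:2].mean(0); v=np.linalg.svd(P2,full_matrices=False)[2][0]; print("wing",len(P),P.mean(0),np.degrees(np.arctan2(v[1],v[0])))
print(bot.get_obs()["ee_pos"])
E
```

```text
time: 16.65
ee_pos: [0.672, -0.0474, 0.1186]
tcp_rot: [-90.0, 0.0, 75.2]
wrist_force: [-0.1, 0.6, 0.4]
opening: 0.0514
time: 17.15
ee_pos: [0.6481, -0.1482, 0.2212]
tcp_rot: [-90.3, -0.0, 75.3]
wrist_force: [1.1, -0.1, -0.2]
opening: 0.0512
time: 17.65
ee_pos: [0.5721, -0.2609, 0.219]
tcp_rot: [-90.1, -0.0, 75.1]
wrist_force: [-0.5, -0.0, 0.3]
opening: 0.0512
wing 166 [ 0.67299308 -0.04836166  0.09044591] 167.39021508490086
[ 0.57270658 -0.26002626  0.21894607]
```

View pics/t3.png

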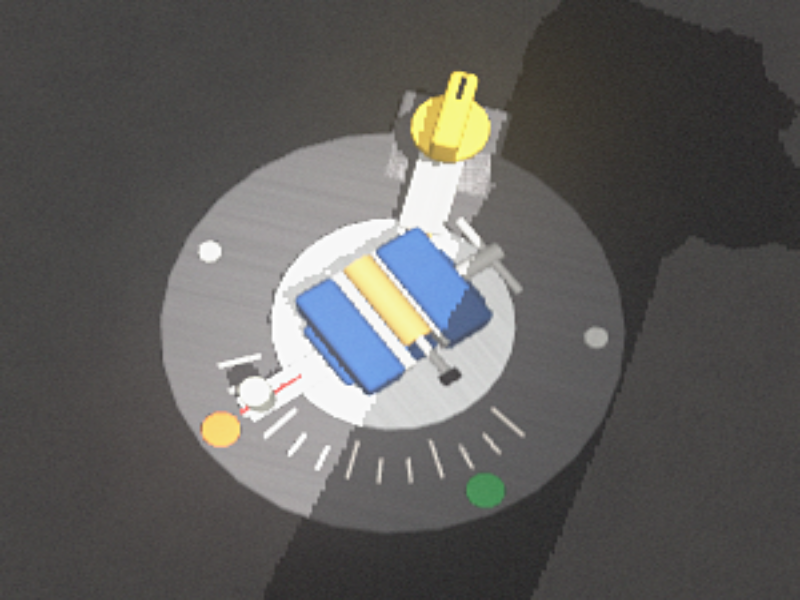

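The wing is back to within 1° of its starting angle. The pointer's red line at (245,410) runs into the orange mark at (221,429).

```bash
python3 -c "
from h import *
print(bot.job_done())"
```

```text
the job is handed in; nothing more can be done
None
```

The vise is re-aimed at the orange mark, the clamp knob is tight again, and the job is handed in; it gave no verdict. I loosened the knob by about 62° (1.09 rad), swung the head by its post about 48°, turned the knob back until it hit its stop, and let go.

Last checks:
- **Clamp:** the wing measures 167.4° against 166.4° at the start, about 0.02 rad apart. The torque about the vertical rose to about 0.8 N m at the end of tightening.
- **Pointer:** the last picture shows the pointer's line running into the orange mark. I checked this by eye and did not measure the offset in that picture. The gripper let go of the post about 3 mm from the computed target.
- **Robot:** it stands clear of everything, about 0.2 m to the side, with the wrist force near zero. The clock was at about 18 s.

One thing went wrong on the way. The first wrist turn ran joint 6 to its 180° limit, so I used the equivalent grasp half a turn round. No check disagreed.

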